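# Close the wire straightener and set its roller gap

## Robot

A 7-joint arm with a two-finger parallel gripper is mounted at the origin on the work surface. World frame = base frame: x ahead of the robot, y to its left, z up, the work surface at z = 0. Lengths are in m, angles in rad, forces in N, time in s.
With the tool pointing down it reaches from about 0.425 to 0.825 m from the base axis. Payload 3.6 kg.
Tool frame: the origin (TCP) lies where the fingers leave the gripper's body, on its centre line; the fingertips stand 73 mm ahead of it and the grasp point (between the pads) lies 54 mm ahead of it; x points along the fingers, y is the direction in which the jaws open and shut, and the axes are right-handed (so a half turn about x gives the same grasp; the last joint's range is limited). The gripper opens to 85 mm and grips with 20 to 120 N. Pads are 22 mm wide; open, the fingers measure 114 mm over their backs; the gripper's body (76 mm by 85 mm) begins 54 mm behind the grasp point. The pads swing forward as they close: fully open they stand 13 mm farther back than shut.
Start: joints at [1.075, 0.615, -0.013, 1.423, 0.008, 1.103, -0.04], TCP at [0.294, -0.58, 0.304] pointing down, gripper open.
Joint ranges: [-3.12, 3.12], [-0.3, 2.06], [-1.34, 1.32], [0.26, 2.42], [-1.36, 4.5], [0.01, 1.98], [-2.84, 2.84]. Speed limits (rad/s): [2.79, 2.79, 3.14, 3.14, 3.14, 3.14, 3.14].

## Interface

Orientations are given as a unit quaternion [x, y, z, w].
In Python, from station import arm, snapshot, camera_info, ticket gives the robot as it stands. Calls block until the motion is done:
- arm.movep(position, orientation): joint-space move of the TCP to a pose.
- arm.line_to(position, velocity=0.15, ori=None): straight line of the TCP; ori=None keeps the orientation; velocity is the mean speed in m/s.
- arm.move_j(angles): joint-space move.
- arm.move_gripper(opening, effort=None): opening from 0.0 (shut) to 1.0 (fully open); effort is the grip in N (None keeps the last); returns when the fingers have stopped.
- arm.pause(seconds).
- arm.ik(position, orientation): joint angles nearest the present ones, or None.
- snapshot(name): name is "scene" or "top" or "wrist"; returns the picture (480x640x3 uint8, blue, green, red); there is no depth.
- camera_info(name): a dict with "fx", "fy", "cx", "cy" (pixels), "R" (3x3) and "t" (3): a world point X has camera coordinates R X + t; the wrist camera has in their place "T_tool_cam" (4x4, takes a point from camera to tool coordinates, whose origin is the TCP and whose axes are the tool frame's). Camera axes: x right, y down, z forward; pixel columns grow to the right and rows downward; lengths in m; the calibration is good to about 2 mm. A picture is of the moment at which its call begins: read the wrist's pose just before it. camera_info takes no time and is no camera call.
A pose or a line that the arm cannot do raises arm.MotionError and nothing moves.
- ticket.finish_job(): hands the job in, once; it reports no verdict.
Readings, each from a call of its own:
- arm.read_time(): time.
- arm.read_joint_positions(): joint angles.
- arm.read_dq(): joint speeds.
- arm.read_effort(): joint torques, N m.
- arm.read_tool_pos(): TCP position.
- arm.read_eef_rot(): TCP orientation.
- arm.read_ft_force(): force on the tool from outside, world axes, zero at the start.
- arm.read_wrist_torque(): the same for the moment, N m.
- arm.read_opening(): opening from 0.0 (shut) to 1.0 (fully open).
Only numpy, scipy, OpenCV 4.12 (cv2) and the standard library are available. Lean on these libraries where they do the work, as an engineer would, in place of code of your own. Each camera call takes 0.05 s, during which the arm holds its last target. There are 200 camera calls.

## Task

Get the wire straightener ready to run: turn the black cam-lock knob at the end of its lever clockwise until it clicks past its detent and stays home, holding the lever down. Then turn the steel wing screw in the middle of the lever clockwise until it seats, back it off a quarter turn, and finish still gripping the wing screw there so that it cannot creep while I nip up its lock ring. Leave the other things on the bench where they lie.

Things in the scene. Friction and masses are not known exactly. Their poses are not given: they have to be found in the camera images.
- straightener: Wire straightener fixed to the bench: aluminium base plate 100 x 300 x 12 mm, grooved rollers, grey lever above. Origin: centre of the plate's underside; x across, y along the plate and lever, z up. Wing screw at x = y = 0, cam-lock knob at x = 0, y = +105 mm. Lever: 34 mm wide, pivot at y = -115 mm, top 98 mm up when locked; before that a spring holds it 5 mm higher at the knob, 2.5 at the screw.
- lock_grip (a point): Grip point of the black cam-lock knob: on its vertical axis, inside the grip bar, 7 mm under the bar's top (144 mm above the bench). Bar 46 mm long, 13 mm thick, with a rounded nose at one end reaching 30 mm from the axis; it stands 27 mm high on a disc 46 mm in diameter, 10 mm thick. x lies along the bar, towards the nose, z up; the point turns with the knob and stays at its height.
- lock_knob (a joint): Turn of the cam-lock knob, rad: 0 = open (bar nearly across the lever), growing clockwise seen from above, stop at 1.4 = home (bar along the lever). A weak spring (under 0.1 N m) turns it back to 0 if let go early; a spring ball resists from about 0.75 with up to 0.3 N m, past 1.15 the knob snaps to 1.4 and stays. Closing it brings the lever down with the wing screw on it.
- wing_head: Steel wing head of the gap screw: 42 mm long, 9 mm thick with flat parallel sides, 24 mm high, on a 9 mm shank; under it a brass lock ring (27 mm in diameter, 8 mm high) on the lever. Origin: middle of the wing, on the screw's axis, 12 mm under its top, 23 mm above the lock ring, about 129 mm above the bench (lever locked). x along the wing, y across the flats, z up; it turns with the screw.
- gap_screw (a joint): Turn of the wing screw, rad: 0 = seated (firm stop, rollers closed), growing as it is backed off, anticlockwise seen from above; 2 mm a turn. It starts 0.7 to 2.0 open and stays where it is left (friction 0.06 N m). At the stop the torque rises steeply.
- screwdriver: Bystander: screwdriver with a black handle, 180 mm long, lying on the bench.
- spare_roller: Bystander: spare white grooved roller, 32 mm in diameter, 20 mm high, standing flat.
- tray: Bystander: open grey plastic tray, 75 x 110 x 28 mm.
- feeler_gauge: Bystander: closed steel feeler gauge set, 13 x 95 x 10 mm, lying flat.

How it is judged:
By the outcome, as a careful person would: the job done as asked, in the order asked, and still so for the second after the job is handed in, while the arm keeps its last pose, push and grip.
It also fails if it takes over 61 s, if anything falls off the work surface, if the arm or the gripper's body presses on something with over 40 N, if the wrist force passes 120 N, or if a joint passes its speed limit or range.

## Working session

There is one attempt and no reset: what is moved stays moved. The work goes in short steps, each a Python script; the robot and the scene stay as the last script left them, time stands still between calls to the robot, and variables do not carry over. Pictures are saved under pics/ and viewed, about 8 in all and at most 12, crops included, and the job is handed in when it is done.

```bash
mkdir -p pics; ls; python3 - <<'E'
from station import arm,snapshot,camera_info
import cv2,numpy as np
for n in("scene","top"):
    cv2.imwrite(f"pics/{n}0.png",snapshot(n)); i=camera_info(n); print(n,{k:np.round(v,4).tolist() for k,v in i.items()})
print({k:np.round(v,4).tolist() for k,v in camera_info("wrist").items()})
print(arm.read_time(),arm.read_tool_pos(),arm.read_eef_rot(),arm.read_opening())
E
```

```text
pics
scene {'fx': 605.963, 'fy': 605.963, 'cx': 306.7505, 'cy': 241.9788, 'R': [[-0.5361, 0.8441, 0.0026], [0.7276, 0.4637, -0.5057], [-0.4281, -0.2692, -0.8627]], 't': [0.3323, -0.375, 1.149]}
top {'fx': 467.6861, 'fy': 467.6861, 'cx': 317.9057, 'cy': 243.3811, 'R': [[-0.0038, -0.9992, -0.04], [-0.9969, 0.0069, -0.0786], [0.0788, 0.0395, -0.9961]], 't': [-0.0107, 0.6082, 0.7303]}
{'fx': 354.0104, 'fy': 354.0104, 'cx': 314.9607, 'cy': 242.1224, 'T_tool_cam': [[0.0008, -0.3245, 0.9459, -0.0692], [1.0, 0.0, -0.0008, 0.0013], [0.0003, 0.9459, 0.3245, -0.0841], [0.0, 0.0, 0.0, 1.0]]}
0.1 [ 0.29345607 -0.57940747  0.30284504] [-0.68757818 -0.16503287  0.68796092 -0.16343244] 1.0048362376109492
```

View pics/top0.png

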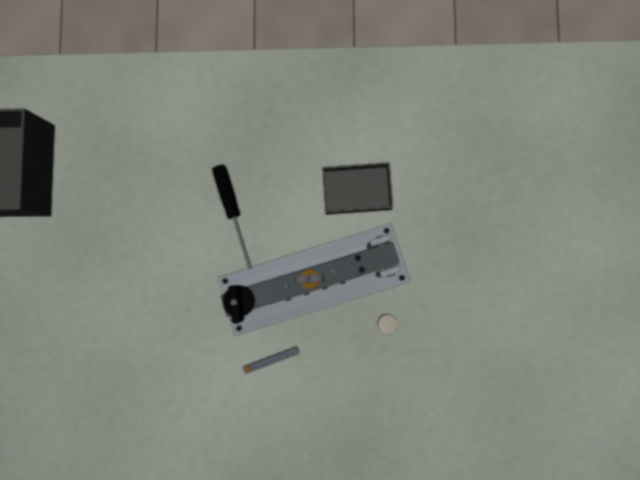

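View pics/scene0.png

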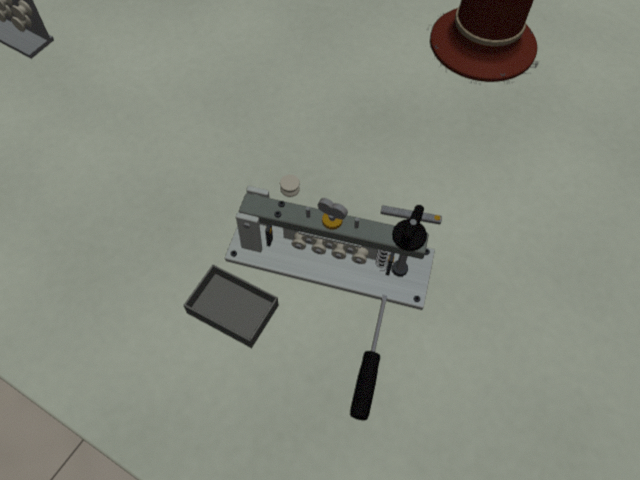

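The top view shows the knob at about (238,302) with its nose pointing down, towards the robot. The wing and ring are at (310,280). The plate corners are at (219,276), (390,224), (410,279) and (236,334).

```bash
cat > h.py <<'E'
from station import arm,snapshot,camera_info,ticket
import cv2,numpy as np
from scipy.spatial.transform import Rotation as Ro
def quat(a):  # tool down, jaws open along world yaw a
    c,s=np.cos(a),np.sin(a); return Ro.from_matrix(np.array([[0,c,s],[0,s,-c],[-1,0,0]])).as_quat()
def yaw(): 
    y=Ro.from_quat(arm.read_eef_rot()).as_matrix()[:,1]; return np.arctan2(y[1],y[0])
def cam(n):
    i=camera_info(n)
    if n!="wrist": return i,np.array(i["R"]),np.array(i["t"])
    T=np.eye(4);T[:3,:3]=Ro.from_quat(arm.read_eef_rot()).as_matrix();T[:3,3]=arm.read_tool_pos()
    M=np.linalg.inv(T@np.array(i["T_tool_cam"])); return i,M[:3,:3],M[:3,3]
def cast(c,uv,z):
    i,R,t=c; uv=np.atleast_2d(np.float64(uv))
    d=np.c_[(uv[:,0]-i["cx"])/i["fx"],(uv[:,1]-i["cy"])/i["fy"],np.ones(len(uv))]@R
    o=-R.T@t; return o+d*((z-o[2])/d[:,2])[:,None]
def proj(c,X):
    i,R,t=c; p=np.atleast_2d(X)@R.T+t; return np.c_[p[:,0]/p[:,2]*i["fx"]+i["cx"],p[:,1]/p[:,2]*i["fy"]+i["cy"]]
E
python3 - <<'E'
from h import *
c=cam("top"); P=cast(c,[(219,276),(390,224),(410,279),(236,334)],.012)
print(P.round(3)); ctr=P.mean(0); d=(P[0]+P[3]-P[1]-P[2]); th=np.arctan2(d[1],d[0]); u=d/np.linalg.norm(d)
print("centre",ctr.round(4),"ydir deg",np.degrees(th))
print("knob plate",ctr+.105*u,"knob px",cast(c,[(238,300)],.124),"ring",cast(c,[(310,279)],.106))
for a in np.radians([-180,-135,-90,-45,0,45,90,135]):
    for n,p in(("k",ctr+.105*u),("w",ctr)):
        q=arm.ik([p[0],p[1],.2],quat(th+a)); print(n,np.degrees(a).round(),None if q is None else np.round(q,2))
E
```

```text
[[ 0.556  0.149  0.012]
 [ 0.64  -0.131  0.012]
 [ 0.55  -0.162  0.012]
 [ 0.462  0.12   0.012]]
centre [ 0.5523 -0.006   0.012 ] ydir deg 106.9430899518316
knob plate [0.52165335 0.09446216 0.012     ] knob px [[0.52180928 0.09382248 0.124     ]] ring [[ 0.55065006 -0.00569505  0.106     ]]
k -180.0 [-0.17  0.56 -0.08  1.89  0.07  0.69 -1.56]
w -180.0 [-0.    0.59 -0.04  1.83  0.03  0.72 -1.34]
k -135.0 [-0.05  0.57 -0.26  1.89  0.21  0.71 -0.92]
w -135.0 [ 0.13  0.6  -0.25  1.83  0.21  0.74 -0.72]
k -90.0 [ 0.06  0.6  -0.43  1.88  0.36  0.74 -0.28]
w -90.0 [ 0.24  0.62 -0.42  1.82  0.35  0.77 -0.07]
k -45.0 [ 0.17  0.63 -0.61  1.88  0.5   0.79  0.38]
w -45.0 [ 0.35  0.66 -0.6   1.82  0.49  0.82  0.59]
k 0.0 [ 0.27  0.68 -0.77  1.88  0.62  0.85  1.04]
w 0.0 [ 0.43  0.7  -0.74  1.82  0.6   0.87  1.27]
k 45.0 [ 0.44  0.84 -1.15  1.87  0.9   1.06  1.57]
w 45.0 [ 0.62  0.87 -1.15  1.81  0.9   1.1   1.78]
k 90.0 [-0.44  0.58  0.34  1.9  -0.29  0.71 -2.78]
w 90.0 [-0.27  0.62  0.38  1.84 -0.32  0.75 -2.57]
k 135.0 [-0.28  0.56  0.09  1.89 -0.08  0.69 -2.2 ]
w 135.0 [-0.14  0.59  0.16  1.83 -0.14  0.72 -1.95]
```

```bash
python3 - <<'E'
from h import *
arm.movep([0.525,0.045,.30],quat(np.radians(97)))
print(arm.read_time(),arm.read_joint_positions().round(2) if hasattr(arm.read_joint_positions(),'round') else arm.read_joint_positions(),np.degrees(yaw()))
c=cam("wrist"); im=snapshot("wrist"); cv2.imwrite("pics/w1.png",im)
np.savez("c1.npz",R=c[1],t=c[2])
u=np.array([-.2913,.9566,0]); C=np.array([.5515,-.006,0])
print("pred knob",proj(c,C+.105*u+[0,0,.151]),"wing top",proj(c,C+[0,0,.1445]))
E
```

```text
2.475 [ 0.4   0.54 -0.8   1.77  0.44  1.03  1.12] 96.85063921058241
pred knob [[393.67873495 256.19386374]] wing top [[240.96233682 277.53928576]]
```

View pics/w1.png

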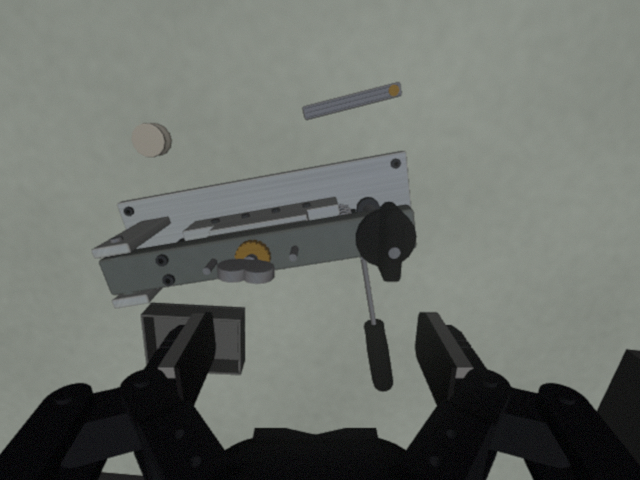

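The wrist view has the robot towards the top of the picture. The knob axis is at about (394,253), as predicted, with the nose up, towards the robot. The wing is at (245,271), lying nearly along the lever. I'll enlarge both with more contrast.

```bash
python3 - <<'E'
from h import *
im=cv2.imread("pics/w1.png")
a=cv2.resize(im[190:300,340:440],None,fx=4,fy=5.0*.8,interpolation=2); a=np.clip(a.astype(float)*5,0,255).astype(np.uint8)
b=cv2.resize(im[225:335-0,195:295],None,fx=4,fy=4,interpolation=2); b=np.clip(b.astype(float)*1.8,0,255).astype(np.uint8)
cv2.imwrite("pics/w1c.png",np.hstack([a,b]))
E
```

```text
(no output)
```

View pics/w1c.png

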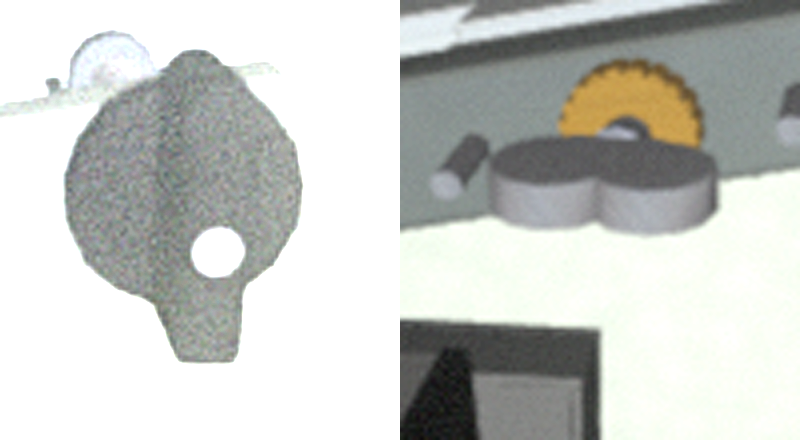

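```bash
python3 - <<'E'
from h import *
d=np.load("c1.npz"); c=(camera_info("wrist"),d["R"],d["t"])
th=np.radians(106.9);C=np.array([.5515,-.006])
def sh(n,uv,z):
    p=cast(c,uv,z)[0,:2]; e=p-C; print(n,p.round(4),"x %.1f y %.1f mm"%(1e3*(e@[np.sin(th),-np.cos(th)]),1e3*(e@[np.cos(th),np.sin(th)])))
sh("disc",[(385.8,236.8)],.122); sh("nose",[(388.7,203)],.151); sh("noselow",[(388.7,203)],.124);sh("tail",[(391.9,280)],.151); sh("dot",[(394.3,252.8)],.151)
sh("tailL",[(385,280)],.151);sh("tailR",[(399.3,280)],.151)
sh("wing",[(245.8,277)],.1435); sh("ring",[(253,257)],.1085)
sh("wl",[(217.5,272)],.1335); sh("wr",[(274.5,272)],.1335)
for n,z,P in(("scene",.151,(414,222)),("top",.151,(233.5,302))):
  print(n,cast(cam(n),[P],z))
E
```

```text
disc [0.517 0.094] x -4.0 y 105.7 mm
nose [0.4861 0.0845] x -36.3 y 105.6 mm
noselow [0.4914 0.0909] x -29.3 y 110.2 mm
tail [0.538  0.0965] x 16.9 y 102.0 mm
dot [0.5185 0.0944] x -2.4 y 105.6 mm
tailL [0.5386 0.0919] x 16.1 y 97.4 mm
tailR [0.5375 0.1015] x 17.8 y 107.0 mm
wing [ 0.5512 -0.0028] x 0.6 y 3.1 mm
ring [ 0.55   -0.0037] x -0.7 y 2.7 mm
wl [ 0.5544 -0.025 ] x -2.7 y -19.0 mm
wr [0.5495 0.016 ] x 4.5 y 21.6 mm
scene [[0.52252192 0.09887877 0.151     ]]
top [[0.52028218 0.09414627 0.151     ]]
```

```bash
python3 - <<'E'
from h import *
arm.move_gripper(0.5)
q=quat(np.radians(97)); p=[.518,.0945]
arm.movep([*p,.25],q); arm.line_to([*p,.201],.08)
print(arm.read_time(),arm.read_tool_pos(),arm.read_ft_force(),arm.read_opening())
cv2.imwrite("pics/w2.png",snapshot("wrist"))
arm.move_gripper(0.0,25)
print(arm.read_time(),arm.read_tool_pos(),arm.read_ft_force(),arm.read_wrist_torque(),arm.read_opening()*85,np.degrees(yaw()),np.round(arm.read_joint_positions(),3))
E
```

```text
4.1583 [0.51828548 0.09465231 0.20126108] [-0.58559906  0.48358338 -0.07144025] 0.4965173571370372
4.575 [0.51798083 0.09643294 0.20168175] [-0.8756791   4.14405819  1.56322359] [ 0.81200028  0.18564632 -0.008633  ] 12.205935786257978 97.09781442380023 [ 0.231  0.652 -0.712  1.886  0.572  0.816  0.91 ]
```

```bash
python3 - <<'E'
from h import *
arm.line_to([.518,.0964,.201],.05); arm.move_gripper(0.0,60)
print(arm.read_tool_pos(),arm.read_ft_force(),arm.read_opening()*85)
q=np.array(arm.read_joint_positions()); q0=arm.ik([.518,.0964,.201],quat(np.radians(97))); q=np.array(q0)
for k in range(1,11):
    q[6]-=.1; arm.move_j(q)
    print(k,round(arm.read_time(),2),np.degrees(yaw()).round(1),np.round(arm.read_tool_pos(),4),np.round(arm.read_ft_force(),1),np.round(arm.read_wrist_torque(),2),round(arm.read_opening()*85,1))
    if np.linalg.norm(arm.read_ft_force())>30: break
E
```

```text
[0.51804258 0.0967283  0.20177094] [-1.66253292  1.1113744   5.69832071] 11.106247568824559
1 5.29 91.3 [0.518  0.0969 0.2018] [-2.2  2.4  5.5] [0.36 0.41 0.05] 11.4
2 5.54 85.6 [0.518  0.0971 0.2018] [-2.3  1.1  5.1] [0.44 0.45 0.04] 11.6
3 5.79 79.8 [0.518  0.0972 0.2018] [-2.5  3.   6.4] [0.52 0.42 0.05] 11.3
4 6.04 74.1 [0.518  0.0974 0.2018] [-1.4  3.3  4.9] [0.57 0.38 0.01] 11.1
5 6.29 68.5 [0.5181 0.0975 0.2018] [-1.7  2.6  4.1] [0.66 0.44 0.03] 11.0
6 6.54 62.7 [0.5181 0.0977 0.2018] [-1.4  3.6  4.7] [0.73 0.43 0.02] 11.3
7 6.79 57.1 [0.5182 0.0978 0.2018] [-1.9  3.7  5.5] [0.87 0.42 0.03] 11.6
8 7.04 51.5 [0.5183 0.098  0.2018] [-0.5  4.9  6.4] [0.97 0.34 0.03] 11.4
9 7.29 45.8 [0.5185 0.0982 0.2018] [-0.   5.3  5.9] [1.01 0.24 0.19] 11.4
10 7.54 40.1 [0.5186 0.0983 0.2018] [-0.5  5.1  3.8] [1.12 0.25 0.16] 11.1
```

```bash
python3 - <<'E'
from h import *
q=np.array(arm.ik([.518,.0964,.201],quat(np.radians(97)))); # reference only
qj=np.array(arm.read_joint_positions()); yt=yaw()
for k in range(1,15):
    qj[6]-=.06 if k<7 else .03; arm.move_j(qj); arm.pause(.05)
    m=arm.read_wrist_torque(); print(k,round(arm.read_time(),2),np.degrees(yaw()).round(1),np.round(arm.read_tool_pos(),4),np.round(arm.read_ft_force(),1),np.round(m,2))
    if k>4 and abs(m[2])>.5: break
cv2.imwrite("pics/w3.png",snapshot("wrist"));cv2.imwrite("pics/s3.png",snapshot("scene"))
E
```

```text
1 7.84 36.8 [0.5186 0.0984 0.2018] [-0.8  3.9  3. ] [0.67 0.28 0.13]
2 8.14 33.3 [0.5188 0.0983 0.2018] [-0.   3.8  2.4] [ 0.66  0.12 -0.08]
3 8.44 29.9 [0.5189 0.0984 0.2018] [0.1 3.3 2.6] [ 0.77 -0.01 -0.08]
4 8.74 26.4 [0.5189 0.0984 0.2018] [1.7 4.2 0.9] [ 0.91 -0.14 -0.05]
5 9.04 23.0 [0.519  0.0984 0.2018] [2.2 4.8 1.6] [ 0.93 -0.32 -0.03]
6 9.34 19.5 [0.519  0.0985 0.2018] [2.3 4.7 0.5] [ 0.95 -0.37 -0.09]
7 9.64 17.8 [0.5191 0.0985 0.2018] [2.4 5.1 1.1] [ 0.96 -0.41 -0.02]
8 9.94 16.3 [0.5191 0.0986 0.2018] [2.8 4.6 0.8] [ 0.94 -0.39  0.36]
9 10.24 14.7 [0.519  0.0987 0.2018] [ 2.9  4.7 -0.1] [ 0.91 -0.52  1.14]
```

```bash
python3 - <<'E'
from h import *
qj=np.array(arm.read_joint_positions()); qj[6]+=.035; arm.move_j(qj)
arm.move_gripper(0.5); p=arm.read_tool_pos(); arm.line_to([p[0],p[1],.27],.12)
arm.movep([.5497,-.002,.25],quat(np.radians(6.5)))
print(arm.read_time(),np.round(arm.read_joint_positions(),2),arm.read_tool_pos(),np.degrees(yaw()),arm.read_ft_force())
c=cam("wrist"); im=snapshot("wrist"); np.savez("c4.npz",R=c[1],t=c[2])
cv2.imwrite("pics/w4.png",im); print(proj(c,[[.5497,-.002,.141],[.5497,-.002,.106],[.519,.0985,.151]]))
E
```

```text
12.225 [ 0.42  0.61 -0.71  1.77  0.48  0.94 -0.39] [ 0.54940926 -0.00354803  0.24856013] 6.333189471351042 [ 0.26751791  0.63661726 -0.53051105]
[[314.96777696 277.93922632]
 [315.08097518 254.99719852]
 [269.21335086  66.16369512]]
```

View pics/w4.png

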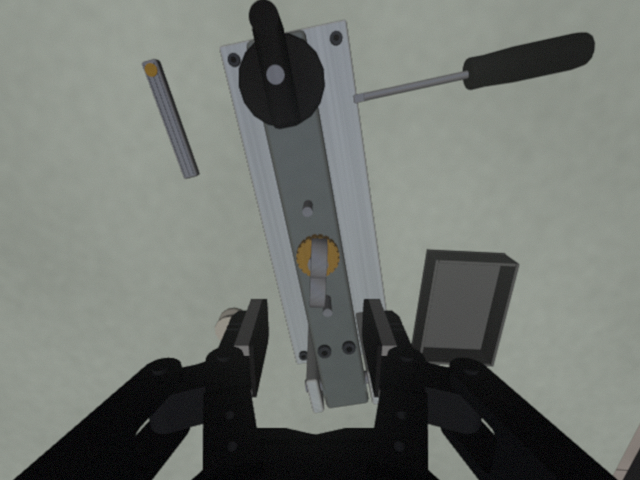

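The knob bar now lies along the lever with its nose outwards, and the knob is at (275,74). The wing runs from (319,235) to (317,307), so it needs a jaw yaw of about 5°. The ring is at (318,257), within 2 mm of my estimate. Next I'll grip the wing.

```bash
python3 - <<'E'
from h import *
q=quat(np.radians(4.8)); p=[.551,-.002]
arm.movep([*p,.24],q); arm.line_to([*p,.188],.08); print(arm.read_ft_force())
arm.move_gripper(0.0,25); arm.pause(.1)
t=arm.read_tool_pos();print(arm.read_time(),t,arm.read_ft_force(),arm.read_wrist_torque(),arm.read_opening()*85,np.degrees(yaw()))
arm.line_to([t[0],t[1],.188],.05,ori=quat(yaw())); arm.move_gripper(0.0,60); arm.pause(.1)
print(arm.read_time(),arm.read_tool_pos(),arm.read_ft_force(),arm.read_wrist_torque(),arm.read_opening()*85,np.degrees(yaw()),np.round(arm.read_joint_positions(),3))
cv2.imwrite("pics/w5.png",snapshot("wrist"))
E
```

```text
[-1.08627814 -0.08958077 -0.3279063 ]
13.8167 [ 0.55070761 -0.00201391  0.18852036] [-2.43152105  0.50538834  4.96617372] [-0.11784563  0.58529587 -0.12602307] 8.444213982123808 4.785762246651049
14.3833 [ 0.55067067 -0.00200178  0.18860582] [-2.53030742 -0.91518358  5.96302515] [-0.08908241  0.58736592 -0.04975954] 8.101998394322443 4.775694607980593 [ 0.37   0.686 -0.648  1.832  0.555  0.813 -0.479]
```

View pics/w5.png

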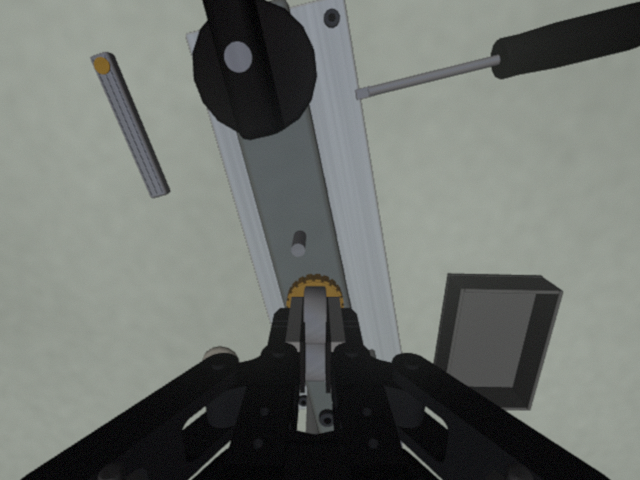

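The fingers straddle the wing at about (315,340), clear of the pin at (298,243), and the knob is still home. I'll turn it clockwise now.

```bash
python3 - <<'E'
from h import *
qj=np.array(arm.read_joint_positions()); L=[]
for k in range(1,50):
    qj[6]-=.05; arm.move_j(qj); arm.pause(.05)
    m=arm.read_wrist_torque(); f=arm.read_ft_force(); y=np.degrees(yaw())
    print(k,round(arm.read_time(),2),round(qj[6],3),y.round(2),np.round(arm.read_tool_pos(),4),np.round(f,1),np.round(m,2))
    if abs(m[2])>.5 or np.hypot(*f[:2])>12 or qj[6]<-2.7: break
E
```

```text
1 14.73 -0.529 1.97 [ 0.5507 -0.002   0.1886] [-2.3 -0.2  2.4] [-0.04  0.26 -0.06]
2 15.03 -0.579 -0.88 [ 0.5507 -0.002   0.1886] [-0.7 -0.6  2.8] [-0.01  0.23 -0.02]
3 15.33 -0.629 -3.74 [ 0.5508 -0.002   0.1886] [-0.6 -0.5  3. ] [-0.07  0.14 -0.02]
4 15.63 -0.679 -6.6 [ 0.5508 -0.002   0.1886] [-0.6 -0.4  1.6] [-0.05  0.04  0.01]
5 15.93 -0.729 -9.46 [ 0.5509 -0.002   0.1886] [ 0.5 -0.1  1.5] [-0.05 -0.09 -0.07]
6 16.23 -0.779 -12.33 [ 0.5509 -0.0021  0.1886] [ 0.3 -0.2  0.8] [-0.1  -0.29 -0.01]
7 16.53 -0.829 -15.19 [ 0.551  -0.0021  0.1886] [ 0.5 -0.6 -1.2] [-0.15 -0.39 -0.04]
8 16.83 -0.879 -18.06 [ 0.551  -0.0021  0.1886] [ 2.3 -0.6 -1.4] [-0.11 -0.55 -0.05]
9 17.13 -0.929 -20.92 [ 0.551  -0.0021  0.1886] [ 3.  -0.8 -2.7] [-0.19 -0.72 -0.  ]
10 17.43 -0.979 -23.79 [ 0.5511 -0.0021  0.1886] [ 3.6 -0.9 -3.1] [-0.18 -0.98 -0.  ]
11 17.73 -1.029 -26.65 [ 0.5511 -0.0021  0.1886] [ 5.5 -0.9 -4. ] [-0.22 -1.17 -0.03]
12 18.03 -1.079 -29.52 [ 0.5511 -0.0022  0.1886] [ 5.3 -0.8 -4.2] [-0.23 -1.21 -0.  ]
13 18.33 -1.129 -32.39 [ 0.5512 -0.0022  0.1886] [ 5.9 -1.3 -4.9] [-0.27 -1.17 -0.03
[... 591 characters left out ...]
-1.35 -0.05]
21 20.73 -1.529 -55.32 [ 0.5515 -0.0025  0.1884] [ 6.  -1.4 -5.5] [-0.37 -1.28  0.  ]
22 21.03 -1.579 -58.19 [ 0.5515 -0.0026  0.1884] [ 6.  -0.9 -5.6] [-0.3  -1.36 -0.01]
23 21.33 -1.629 -61.05 [ 0.5515 -0.0026  0.1884] [ 5.5 -1.4 -5.6] [-0.36 -1.43 -0.01]
24 21.63 -1.679 -63.92 [ 0.5516 -0.0027  0.1884] [ 6.4 -1.5 -5.5] [-0.38 -1.42 -0.02]
25 21.93 -1.729 -66.79 [ 0.5516 -0.0028  0.1884] [ 6.4 -1.2 -5.9] [-0.39 -1.39 -0.1 ]
26 22.23 -1.779 -69.65 [ 0.5516 -0.0028  0.1884] [ 6.1 -0.5 -6.3] [-0.38 -1.43 -0.09]
27 22.53 -1.829 -72.53 [ 0.5516 -0.0029  0.1884] [ 6.6 -0.8 -5.5] [-0.4  -1.47 -0.05]
28 22.83 -1.879 -75.07 [ 0.5516 -0.0028  0.1884] [ 6.7 -2.9 -6.2] [-0.55 -1.43  0.82]
```

Torque rose sharply to 0.82 N m at a jaw yaw of about -75°, with contact at about -73.4°. The wing is then square across the lever, which fits θ = 0. Next I'll back it off 90°.

```bash
python3 - <<'E'
from h import *
qj=np.array(arm.read_joint_positions()); T=16.6
def rep(): print(round(arm.read_time(),2),round(qj[6],3),np.degrees(yaw()).round(2),np.round(arm.read_tool_pos(),4),np.round(arm.read_ft_force(),1),np.round(arm.read_wrist_torque(),2),round(arm.read_opening()*85,2))
# confirm contact angle: unload and re-approach finely
qj[6]=-1.779; arm.move_j(qj); arm.pause(.1); rep()
for j in np.arange(-1.80,-1.876,-.01): qj[6]=j; arm.move_j(qj); arm.pause(.05); rep()
for j in np.linspace(-1.8,-.273,10): qj[6]=j; arm.move_j(qj); rep()
arm.pause(.2); qj[6]+=np.radians(T)-yaw(); arm.move_j(qj); arm.pause(.3); rep()
cv2.imwrite("pics/w6.png",snapshot("wrist"));cv2.imwrite("pics/t6.png",snapshot("top"))
E
```

```text
23.18 -1.779 -69.66 [ 0.5516 -0.0028  0.1883] [ 5.1 -1.1 -4.3] [-0.17 -0.97  0.08] 7.98
23.48 -1.8 -70.82 [ 0.5516 -0.0028  0.1883] [ 4.6 -0.6 -3.7] [-0.14 -0.99 -0.1 ] 7.84
23.78 -1.81 -71.38 [ 0.5517 -0.0028  0.1884] [ 5.6 -0.4 -4.2] [-0.16 -1.01 -0.03] 7.53
24.08 -1.82 -71.96 [ 0.5516 -0.0028  0.1883] [ 4.9 -0.5 -4.6] [-0.09 -1.01 -0.06] 7.79
24.38 -1.83 -72.53 [ 0.5516 -0.0028  0.1883] [ 4.4 -1.  -4.4] [-0.11 -1.04 -0.04] 7.54
24.68 -1.84 -73.09 [ 0.5516 -0.0028  0.1883] [ 4.6 -0.2 -4.3] [-0.17 -1.01  0.04] 8.03
24.98 -1.85 -73.58 [ 0.5516 -0.0028  0.1883] [ 4.4 -1.1 -4.5] [-0.15 -1.05  0.27] 7.95
25.28 -1.86 -74.08 [ 0.5516 -0.0028  0.1883] [ 6.5 -1.7 -4.1] [-0.2  -1.07  0.5 ] 7.66
25.58 -1.87 -74.58 [ 0.5516 -0.0028  0.1883] [ 4.8 -1.2 -4.4] [-0.23 -1.03  0.65] 8.04
25.83 -1.8 -70.77 [ 0.5516 -0.0028  0.1883] [ 5.7 -0.7 -4.8] [-0.12 -1.    0.07] 8.24
26.12 -1.63 -61.25 [ 0.5515 -0.0026  0.1884] [ 5.1  0.2 -3.1] [-0.05 -0.98  0.03] 7.84
26.4 -1.461 -51.61 [ 0.5515 -0.0024  0.1884] [ 3.7  0.6 -4.1] [ 0.07 -0.86  0.08] 7.68
26.68 -1.291 -41.92 [ 0.5513 -0.0023  0.1885] [ 2.3  0.6 -3.4] [ 0.23 -0.7   0.08] 7.78
26.97 -1.121 -32.22 [ 0.5512 -0.0022  0.1885] [ 2.3  2.4 -1.4] [ 0.35 -0.45  0.04] 7.9
27.25 -0.952 -22.5 [ 0.5511 -0.0021  0.1885] [1.3 1.7 0.2] [ 0.52 -0.2  -0.03] 7.91
27.53 -0.782 -12.78 [ 0.5509 -0.0021  0.1886] [-1.3  3.5  2.8] [0.66 0.09 0.08] 7.8
27.82 -0.612 -3.05 [ 0.5508 -0.002   0.1886] [-2.9  3.9  5.8] [0.84 0.59 0.08] 7.35
28.1 -0.443 6.74 [ 0.5506 -0.002   0.1886] [-3.3  2.7  5.6] [0.9  0.71 0.09] 7.29
28.38 -0.273 16.46 [ 0.5504 -0.0021  0.1887] [-4.3  3.5  6.2] [0.9  0.81 0.1 ] 7.55
29.13 -0.27 16.58 [ 0.5504 -0.002   0.1887] [-3.8  2.6  6.1] [ 0.89  0.79 -0.03] 7.76
```

View pics/w6.png

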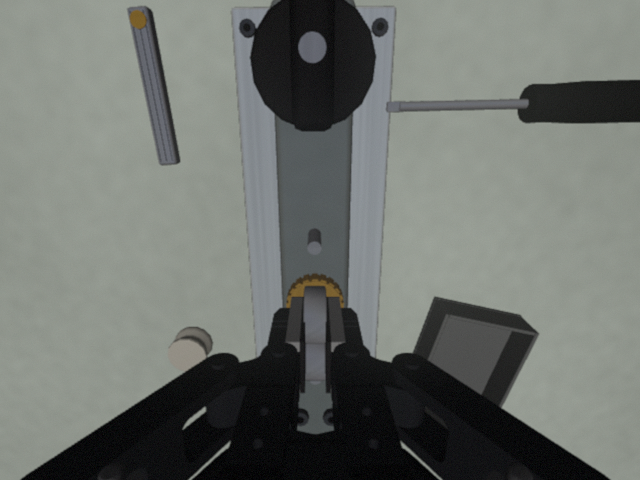

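Wing, lever and knob bar are all in line, with the knob still home and the wing held between the pads at (315,340). The fine re-approach put first contact at -73.1°, so I'll trim to 16.95° and hand in.

```bash
python3 - <<'E'
from h import *
qj=np.array(arm.read_joint_positions()); qj[6]=-.270+np.radians(16.95-16.58); arm.move_j(qj); arm.pause(.5)
print(arm.read_time(),np.degrees(yaw()),arm.read_tool_pos(),arm.read_ft_force(),arm.read_wrist_torque(),arm.read_opening()*85)
ticket.finish_job()
E
```

```text
29.9833 17.26269183135319 [ 0.55036886 -0.00201521  0.18867921] [-3.00959057  3.14671248  4.27897152] [ 0.72903784  0.41924615 -0.09747522] 7.557117055151933
the job is handed in; nothing more can be done
```

The straightener is set: the knob is home, the wing screw is backed off a quarter turn from its seat, and the gripper is still holding the wing there. I handed the job in at about 30 s of the 61 s allowed; it reported no verdict.

- **Cam-lock knob:** I turned it clockwise through about 81°, to its firm stop. The detent resistance reversed on the way, so it snapped past. The last wrist picture still shows the bar lying along the lever.
- **Wing screw seat:** I turned it clockwise until the torque rose steeply, to 0.82 N m. A slow second approach put first contact at a jaw yaw of -73.1°.
- **Quarter turn back:** The final jaw yaw is 17.26°, which is 90.4° from contact. My last trim ended about 0.3° past the 16.95° I aimed for, and I left it.
- **Final grip:** The wing is held at 60 N. The largest forces I read were about 10 N in total on the wrist, 4–7 N of that sideways, well inside the limits.
- **Disagreement:** The cameras put the knob about 4 mm to one side of where the grip found it. I recentred the gripper from its reading after first contact.
- **Other items:** The wrist pictures show the screwdriver, roller, tray and feeler gauge, and nothing I did touched them. I took a last overhead picture but did not view it.

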